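Put the microscope objectives away in their canisters

ROBOT

A 6-joint arm with a two-finger parallel gripper is mounted at the origin on the work surface. World frame = base frame: x ahead of the robot, y to its left, z up, the work surface at z = 0. Lengths are in mm, angles in rad, forces in N, time in s.
With the tool pointing down it reaches from about 275 to 825 mm from the base axis. Payload 5.2 kg.
Tool frame: the origin (TCP) lies at the very end of the fingers, on their centre line; the grasp point (between the pads) lies 19 mm behind it; z points along the fingers, y is the line along which they close (so a half turn about z gives the same grasp; the last joint's range is limited). The gripper opens to 93 mm and grips with 3 to 60 N. Pads are 15 mm wide; open, the fingers measure 128 mm over their backs; the gripper's body (75 mm by 188 mm) begins 65 mm behind the grasp point.
Start: joints at [-1.373, 0.259, 1.535, -0, 1.348, -0.203], TCP at [214.606, -506.408, 218.653] pointing down, gripper open.
Joint ranges: [-3.14, 3.14], [-0.91, 2.08], [0.19, 2.58], [-1.22, 4.36], [0.22, 2.71], [-3.12, 3.12]. Speed limits (rad/s): [2.57, 2.57, 3.14, 3.14, 3.14, 3.14].

INTERFACE

Orientations are given as [roll, pitch, yaw] about the fixed x, y, z axes, in that order (R = Rz(yaw) Ry(pitch) Rx(roll)).
In Python, from bench import robot gives the robot as it stands. The module is installed in compiled form; this text tells all that it offers. Calls block until the motion is done:
- robot.move_ptp(position, orientation): joint-space move of the TCP to a pose.
- robot.move_linear(position, ori=None, speed=150, f_stop=None): straight line of the TCP; ori=None keeps the orientation; speed is the mean speed in mm/s. With f_stop (N) it stops when the force on the tool has changed by that much, and returns True; else False.
- robot.move_j(angles): joint-space move.
- robot.move_gripper(opening): opening from 0.0 (shut) to 1.0 (fully open); the grip force is fixed at half the most; returns when the fingers have stopped.
- robot.sleep(seconds).
- robot.inverse_kinematics(position, orientation): joint angles nearest the present ones, or None.
- robot.get_image(name): name is "side" or "top" or "wrist"; returns a dict with "img" (420x560x3 uint8, blue, green, red), "fovy" (degrees; the focal length in pixels is half the picture's height over the tangent of half this angle, whatever the lens; pixels are square), "cx", "cy" (the principal point, pixels), "eye" and "orientation" of the camera in the world. Camera axes: x right, y down, z forward; pixel columns grow to the right and rows downward; lengths in mm; the calibration is good to about 2 mm. A picture is of the moment at which its call begins. There is no depth.
A pose or a line that the arm cannot do raises robot.MotionError and nothing moves.
- robot.hand_in(): hands the job in; it is judged then, once.
Readings, each from a call of its own:
- robot.current_t(): time.
- robot.current_qpos(): joint angles.
- robot.current_joint_vel(): joint speeds.
- robot.current_joint_efforts(): joint torques, N m.
- robot.current_tcp_pos(): TCP position.
- robot.current_eef_rot(): TCP orientation.
- robot.current_contact_force(): force on the tool from outside, world axes, zero at the start.
- robot.current_ft_torque(): the same for the moment, N m.
- robot.current_gripper_width(): opening from 0.0 (shut) to 1.0 (fully open).
- robot.current_finger_force(): force on a finger pad.
Only numpy, scipy, OpenCV 4.12 (cv2) and the standard library are available. Lean on these libraries where they do the work, as an engineer would, in place of code of your own. Each camera call takes 0.05 s, during which the arm holds its last target. There are 200 camera calls.

TASK

Put the four microscope objectives away: stand each one nose up in its own open canister, the smallest objective in the smallest canister and so on up to the largest in the largest. Lower each lens gently to the bottom of its canister rather than dropping it in, and do not shift the canisters or the two black eyepieces from where they stand.

Things in the scene. Friction and masses are not known exactly. Their poses are not given: they have to be found in the camera images.
- objective_a: the smallest of four microscope objectives: bright steel barrel, cone nose with a small lens on top, standing loose, nose up, on its brass thread; about 70 g. 38 mm high; barrel 24 mm in diameter up to 34 mm, then a cone to 19 mm at the tip; thread 20 mm in diameter, 5 mm high, sloping shoulder to full barrel at 8.5 mm. Origin: centre of its underside, z to the nose; round
- objective_b: the second smallest of four microscope objectives: bright steel barrel, cone nose with a small lens on top, standing loose, nose up, on its brass thread; about 120 g. 50 mm high; barrel 30 mm in diameter up to 43 mm, then a cone to 14 mm at the tip; thread 20 mm in diameter, 5 mm high, sloping shoulder to full barrel at 8.5 mm. Origin: centre of its underside, z to the nose; round
- objective_c: the second largest of four microscope objectives: bright steel barrel, cone nose with a small lens on top, standing loose, nose up, on its brass thread; about 210 g. 62 mm high; barrel 37 mm in diameter up to 53 mm, then a cone to 15 mm at the tip; thread 25 mm in diameter, 5 mm high, sloping shoulder to full barrel at 8.5 mm. Origin: centre of its underside, z to the nose; round
- objective_d: the largest of four microscope objectives: bright steel barrel, cone nose with a small lens on top, standing loose, nose up, on its brass thread; about 350 g. 76 mm high; barrel 45 mm in diameter up to 63 mm, then a cone to 16 mm at the tip; thread 25 mm in diameter, 5 mm high, sloping shoulder to full barrel at 8.5 mm. Origin: centre of its underside, z to the nose; round
- canister_a: the smallest of four open round storage canisters (bottom half, without lid) of grey plastic, for the smallest objective; standing loose, mouth up, about 25 g. 42 mm outside, bore 36 mm, wall 3 mm, rim 18 mm high, inner floor 4 mm above the underside. Origin: centre of its underside, z up
- canister_b: the second smallest of four open round storage canisters (bottom half, without lid) of grey plastic, for the second smallest objective; standing loose, mouth up, about 33 g. 48 mm outside, bore 42 mm, wall 3 mm, rim 26 mm high, inner floor 4 mm above the underside. Origin: centre of its underside, z up
- canister_c: the second largest of four open round storage canisters (bottom half, without lid) of grey plastic, for the second largest objective; standing loose, mouth up, about 45 g. 55 mm outside, bore 49 mm, wall 3 mm, rim 35 mm high, inner floor 4 mm above the underside. Origin: centre of its underside, z up
- canister_d: the largest of four open round storage canisters (bottom half, without lid) of grey plastic, for the largest objective; standing loose, mouth up, about 60 g. 63 mm outside, bore 57 mm, wall 3 mm, rim 45 mm high, inner floor 4 mm above the underside. Origin: centre of its underside, z up
- eyepiece_a: one of two like eyepieces, not objectives: black body with black rubber eyecup and wide flat top, on a short steel tube; 60 mm high, 41 mm in diameter (steel tube 30 mm, 22 mm high), 130 g, standing loose. To be left where it is. Origin: centre of its underside, z up
- eyepiece_b: one of two like eyepieces, not objectives: black body with black rubber eyecup and wide flat top, on a short steel tube; 60 mm high, 41 mm in diameter (steel tube 30 mm, 22 mm high), 130 g, standing loose. To be left where it is. Origin: centre of its underside, z up
There are look-alikes about, which are no part of the job. What is shaped like the objective_d but red is not meant. Leave any pink look-alike of the eyepiece_b alone.

How it is judged (in metres and radians):
At the end, for the whole second after the job is handed in: Each objective stands upright (0.12 rad), at rest, on the floor of its own size's canister (underside 1 to 8 mm above the canister's, axes within 9 mm); canisters upright (0.1 rad), at rest, moved under 30 mm; eyepieces upright (0.1 rad), moved under 20 mm; all released (horizontal distance between objective_a and canister_a below 0.009 m and z of objective_a in the frame of canister_a between 0.001 and 0.008 m and angle between each of objective_a, objective_b, objective_c, objective_d's own z axis and vertical below 0.12 rad and angle between each of canister_a, canister_b, canister_c, canister_d, eyepiece_a, eyepiece_b's own z axis and vertical below 0.1 rad and distance of each of canister_a, canister_b, canister_c, canister_d from where it was at the start of the episode below 0.03 m and linear speed of each of objective_a, canister_a, objective_b, canister_b, objective_c, canister_c, objective_d, canister_d below 0.02 m/s and horizontal distance between objective_b and canister_b below 0.009 m and z of objective_b in the frame of canister_b between 0.001 and 0.008 m and horizontal distance between objective_c and canister_c below 0.009 m and z of objective_c in the frame of canister_c between 0.001 and 0.008 m and horizontal distance between objective_d and canister_d below 0.009 m and z of objective_d in the frame of canister_d between 0.001 and 0.008 m and distance of each of eyepiece_a, eyepiece_b from where it was at the start of the episode below 0.02 m); the robot touches nothing.
It fails at once if an objective is dropped or thrown (faster than 0.45 m/s, a fall of about 10 mm, while not held) ((linear speed of objective_a above 0.45 m/s and contact force between the fingers and objective_a below 0.1 N) or (linear speed of objective_b above 0.45 m/s and contact force between the fingers and objective_b below 0.1 N) or (linear speed of objective_c above 0.45 m/s and contact force between the fingers and objective_c below 0.1 N) or (linear speed of objective_d above 0.45 m/s and contact force between the fingers and objective_d below 0.1 N)).
It fails at once if an objective is tipped over (more than 0.7 rad) (angle between any of objective_a, objective_b, objective_c, objective_d's own z axis and vertical above 0.7 rad).
It fails at once if a canister is shifted by more than 30 mm (distance of any of canister_a, canister_b, canister_c, canister_d from where it was at the start of the episode above 0.03 m).
It fails at once if an eyepiece is shifted by more than 20 mm or tipped over (distance of any of eyepiece_a, eyepiece_b from where it was at the start of the episode above 0.02 m or angle between any of eyepiece_a, eyepiece_b's own z axis and vertical above 0.5 rad).
It also fails if it takes over 93 s, if anything falls off the work surface, if the arm or the gripper's body presses on something with over 40 N, if the wrist force passes 120 N, or if a joint passes its speed limit or range.

## Working session

There is one attempt and no reset: what is moved stays moved. The work goes in short steps, each a Python script; the robot and the scene stay as the last script left them, time stands still between calls to the robot, and variables do not carry over. Pictures are saved under pics/ and viewed, at most 14 in all, crops included, and the job is handed in when it is done.

```bash
mkdir -p pics; python3 - <<'E'
from bench import robot
import cv2
for n in("top","side","wrist"):
    d=robot.get_image(n); cv2.imwrite(f"pics/{n}0.png",d["img"]); print(n,{k:v for k,v in d.items() if k!="img"})
    if n=="top": cv2.imwrite("pics/top0x.png",cv2.resize(d["img"],(800,600),interpolation=cv2.INTER_CUBIC))
print(robot.current_t(),robot.current_eef_rot())
E
```

```text
top {'fovy': 43.517406030045294, 'cx': 272.2082950950867, 'cy': 211.76970944389024, 'eye': array([375.78237962,  18.73722044, 921.27487156]), 'orientation': array([-2.93024445e+00,  7.61574737e-04, -1.57501855e+00])}
side {'fovy': 50.329948176432616, 'cx': 282.4749228526436, 'cy': 208.301956265104, 'eye': array([ 450.83322716, -607.61771191,  464.27784678]), 'orientation': array([-2.15824702e+00, -1.77739878e-04, -1.97216621e-01])}
wrist {'fovy': 58.34788461805587, 'cx': 284.3321155082257, 'cy': 208.6260882407789, 'eye': array([ 281.07812189, -477.63954172,  384.83300613]), 'orientation': array([ 2.87705615e+00,  9.21406332e-04, -1.16994081e+00])}
0.15 [-3.14028777e+00 -2.78312898e-04  4.00791321e-01]
```

View pics/top0x.png

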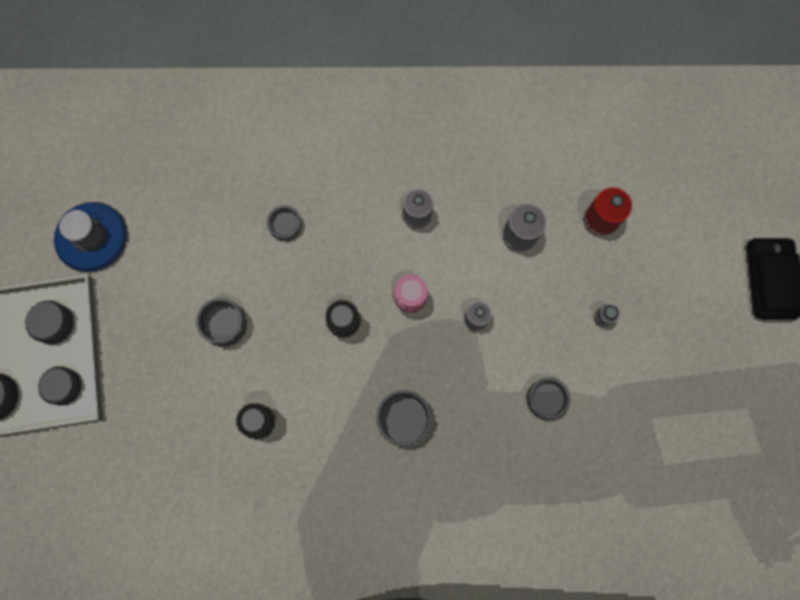

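View pics/side0.png

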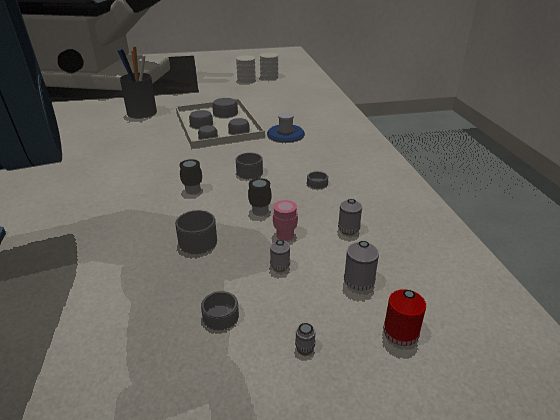

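The top view (800x600 px) shows four steel objectives: c (418,205), d (527,225), b (478,315) and a (607,315). The canisters are a (285,223), c (223,323), d (406,419) and b (548,399), and the black eyepieces are at (343,318) and (255,420). The red objective at (613,207) and the pink eyepiece at (411,292) are look-alikes, so I leave them. I'll confirm this in one enlarged crop.

```bash
python3 - <<'E'
import cv2
i=cv2.imread("pics/top0.png")[120:330,130:450]
i=cv2.convertScaleAbs(i,alpha=1.5,beta=0)
cv2.imwrite("pics/topcrop.png",cv2.resize(i,None,fx=2.5,fy=2.5,interpolation=cv2.INTER_CUBIC))
i=cv2.imread("pics/side0.png")[140:360,165:445]
cv2.imwrite("pics/sidecrop.png",cv2.resize(cv2.convertScaleAbs(i,alpha=1.3),None,fx=2.5,fy=2.5,interpolation=cv2.INTER_CUBIC))
E
```

```text
(no output)
```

View pics/topcrop.png

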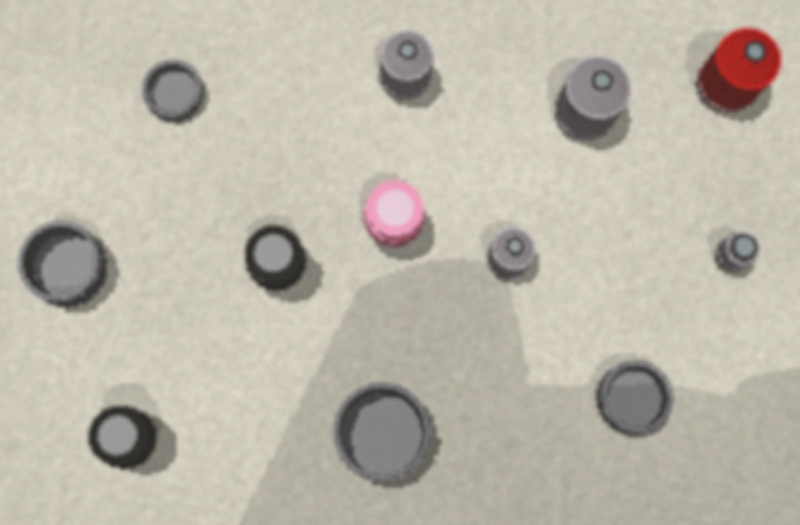

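View pics/sidecrop.png

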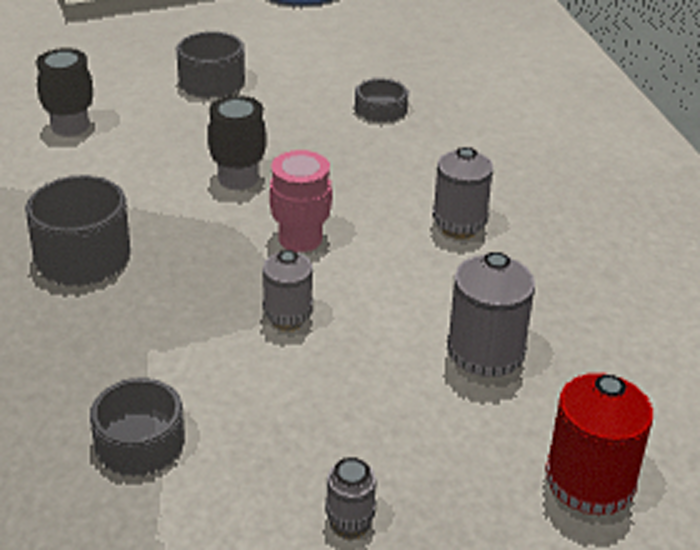

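The crops confirm it. In the top crop, the steel objective tips are c (407,49), d (601,80), b (514,245) and a (743,246). The canister rims are a (174,92), c (62,263), d (384,432) and b (634,398). Red and pink are excluded by colour. Next I cross-check each position between the top and side views at known heights.

```bash
cat >h.py <<'E'
import numpy as np, cv2, json
from scipy.spatial.transform import Rotation as R
from bench import robot
def ray(cam,u,v):
    f=210/np.tan(np.radians(cam["fovy"])/2)
    return R.from_euler("xyz",cam["orientation"]).as_matrix()@np.array([(u-cam["cx"])/f,(v-cam["cy"])/f,1])
def at(cam,u,v,z):
    d=ray(cam,u,v); return cam["eye"]+d*(z-cam["eye"][2])/d[2]
def tri(c1,p1,c2,p2):
    a,b=ray(c1,*p1),ray(c2,*p2)
    s=np.linalg.lstsq(np.c_[a,-b],c2["eye"]-c1["eye"],rcond=None)[0]
    return (c1["eye"]+s[0]*a+c2["eye"]+s[1]*b)/2
def proj(cam,p):
    f=210/np.tan(np.radians(cam["fovy"])/2)
    q=R.from_euler("xyz",cam["orientation"]).as_matrix().T@(np.array(p)-cam["eye"])
    return np.array([cam["cx"]+f*q[0]/q[2],cam["cy"]+f*q[1]/q[2]])
E
python3 - <<'E'
from h import *
T=robot.get_image("top");S=robot.get_image("side")
pts=dict(oa=(743,246,352,470,38),ob=(514,245,288,257,50),oc=(407,49,466,153,62),od=(601,80,497,260,76),
ca=(174,91,382,93,18),cb=(634,397,137,406,26),cc=(62,262,210,51,35),cd=(384,431,78,207,45),
ea=(272,253,236,108,60),eb=(118,435,64,59,60),pink=(394,209,301,166,60),red=(755,50,610,385,76))
sc=lambda u,o:(u+.5)/2.5-.5+o
for k,(a,b,c,d,z) in pts.items():
    t=(sc(a,130),sc(b,120)); s=(sc(c,165),sc(d,140))
    print(k,at(T,*t,z)[:2].round(1),at(S,*s,z)[:2].round(1),tri(T,t,S,s).round(1),z)
E
```

```text
oa [ 553.  -246.2] [ 552.2 -244.8] [ 552.4 -245.8   39.2] 38
ob [552.  -87.9] [550.9 -87.5] [551.4 -87.9  50.4] 50
oc [687.6 -16.9] [685.7 -15.8] [686.3 -16.7  62.9] 62
od [ 659.9 -146.7] [ 658.9 -145.8] [ 659.1 -146.4   76.7] 76
ca [672.5 149.2] [673.8 147.7] [673.6 149.3  16.9] 18
cb [ 451.4 -169.1] [ 452.2 -168.8] [ 451.8 -169.    26.1] 26
cc [544.5 220.5] [544.  214.6] [544.9 221.3  31.5] 35
cd [428.2   0.9] [429.   -3.4] [428.6   0.8  42. ] 45
ea [545.2  74.9] [545.   76.1] [545.   74.9  60.8] 60
eb [425.5 173.6] [426.7 175.5] [426.1 173.5  61. ] 60
pink [575.   -6.8] [575.4  -6.7] [575.2  -6.8  60. ] 60
red [ 680.7 -251.8] [ 679.2 -249.9] [ 679.3 -251.1   77.5] 76
```

Both views agree to about 1–2 mm, and the triangulated heights match for all but canisters c and d. I'll refine the canisters with the wrist camera on the way, overlaying predicted outlines.

```bash
cat >>h.py <<'E'
O=dict(a=(552.6,-245.7),b=(551.5,-87.8),c=(686.8,-16.5),d=(659.4,-146.4))
C=dict(a=(673.0,149.0),b=(451.8,-169.0),c=(544.5,219.5),d=(428.5,0.2))
DOWN=[np.pi,0,np.pi/2]
RIM=dict(a=18,b=26,c=35,d=45); H=dict(a=38,b=50,c=62,d=76); OD=dict(a=24,b=30,c=37,d=45); COD=dict(a=42,b=48,c=55,d=63)
def overlay(cam,cans,objs=""):
    im=cv2.convertScaleAbs(cam["img"],alpha=1.6); th=np.linspace(0,2*np.pi,60)
    for k in cans:
        for r,z,col in((COD[k]/2,RIM[k],(0,0,255)),(COD[k]/2,0,(0,255,0))):
            q=np.array([proj(cam,(C[k][0]+r*np.cos(t),C[k][1]+r*np.sin(t),z)) for t in th])
            cv2.polylines(im,[np.round(q*16).astype(np.int32)],True,col,1,cv2.LINE_AA,4)
    for k in objs:
        q=np.array([proj(cam,(O[k][0]+OD[k]/2*np.cos(t),O[k][1]+OD[k]/2*np.sin(t),dict(a=34,b=43,c=53,d=63)[k])) for t in th])
        cv2.polylines(im,[np.round(q*16).astype(np.int32)],True,(255,0,0),1,cv2.LINE_AA,4)
    return im
E
python3 - <<'E'
from h import *
ims=[]
for p,c,o in(((600,160,270),"ac",""),((470,-120,270),"bd","ab")):
    robot.move_ptp(p,DOWN); cam=robot.get_image("wrist"); ims.append(overlay(cam,c,o))
    print(robot.current_t(),robot.current_qpos())
    cv2.imwrite(f"pics/raw_{c}.png",cam["img"])
cv2.imwrite("pics/w1.png",ims[0]);cv2.imwrite("pics/w2.png",ims[1])
E
```

```text
3.025 [ 7.96768830e-02  3.62124684e-01  1.26640779e+00 -2.26186153e-04
  1.51318444e+00  8.11883668e-02]
4.25 [-4.78849013e-01  1.09430223e-01  1.59391229e+00  4.69768223e-04
  1.43792197e+00 -4.79946291e-01]
```

View pics/w1.png

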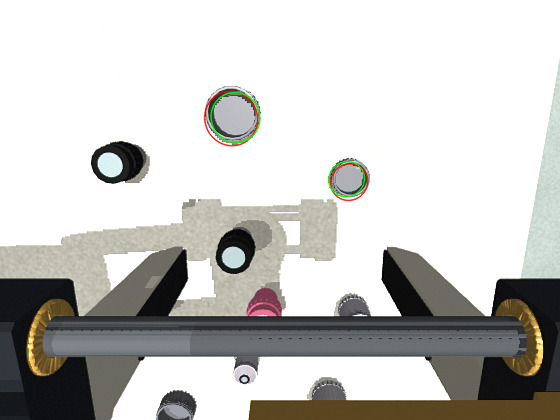

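View pics/w2.png

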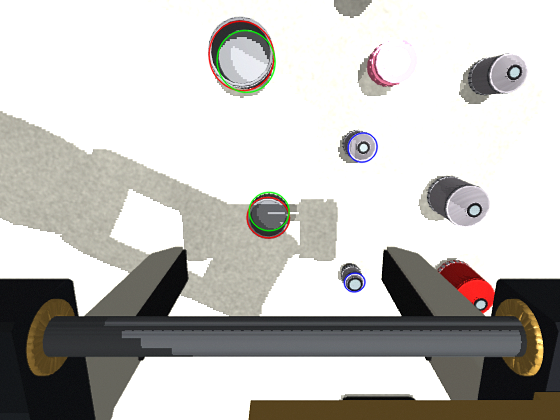

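The wrist overlays fit objectives a and b, and canisters b and d nearly. In w1, the rims of canisters c (232,115) and a (349,178) sit about 3 px above the prediction. I'll refine all four numerically with a rim-edge fit in the wrist and top images.

```bash
cat >fit.py <<'E'
from h import *
from scipy.ndimage import map_coordinates
def fitrim(cam,k,R=8):
    g=cv2.GaussianBlur(cv2.cvtColor(cam["img"],cv2.COLOR_BGR2GRAY),(0,0),.8).astype(float)
    th=np.linspace(0,2*np.pi,90,endpoint=False); cs=np.c_[np.cos(th),np.sin(th)]
    def score(c):
        s=0
        smp=lambda r,z:map_coordinates(g,np.array([proj(cam,(c[0]+r*x,c[1]+r*y,z)) for x,y in cs]).T[::-1],order=1)
        ro=COD[k]/2; z=RIM[k]
        # rim annulus differs from both sides
        m=smp(ro-1.5,z); o=smp(ro+1.5,z); i=smp(ro-4.5,z)
        return np.minimum(abs(m-o),40).mean()+np.minimum(abs(m-i),40).mean()-m.std()
    best=max(((score((C[k][0]+dx,C[k][1]+dy)),dx,dy) for dx in np.arange(-R,R+.1,1) for dy in np.arange(-R,R+.1,1)))
    _,bx,by=best
    best=max(((score((C[k][0]+dx,C[k][1]+dy)),dx,dy) for dx in np.arange(bx-1,bx+1.1,.25) for dy in np.arange(by-1,by+1.1,.25)))
    return np.round([C[k][0]+best[1],C[k][1]+best[2],best[0]],2)
E
python3 - <<'E'
from fit import *
T=robot.get_image("top"); T["img"]=cv2.imread("pics/top0.png")
for k in "abcd": print("top",k,fitrim(T,k))
W=robot.get_image("wrist")
for k in "bd": print("wrist",k,fitrim(W,k))
robot.move_ptp((580,20,270),DOWN)
W=robot.get_image("wrist")
for k in "acd": print("wrist",k,fitrim(W,k))
r=[]
# overlay with fitted
for k in "acd": C[k]=tuple(fitrim(W,k)[:2])
cv2.imwrite("pics/w3.png",overlay(W,"acd","c"))
print(robot.current_t())
E
```

```text
top a [675.   151.25  37.48]
top b [ 451.55 -171.     27.15]
top c [545.5  222.75  47.34]
top d [428.25   2.2   32.29]
wrist b [ 450.55 -171.     39.88]
wrist d [428.25   4.2   60.45]
wrist a [675.   152.75  56.83]
wrist c [553.5  217.     5.78]
wrist d [429.25   3.45  48.95]
5.1417
```

View pics/w3.png

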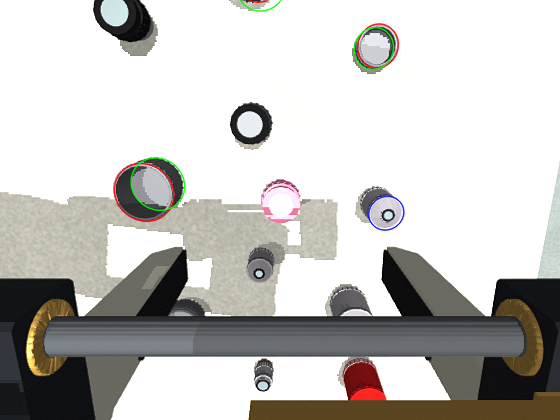

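The fits agree: canisters a (675,152), b (451,-171), c (545.5,222.8) and d (428.5,3.3). Objective c matches in w3. Starting with objective a.

```bash
cat >>h.py <<'E'
C=dict(a=(675,152),b=(451,-171),c=(545.5,222.8),d=(428.5,3.3))
G={k:RIM[k]-4+2.5 for k in RIM}   # TCP height on the objective: fingers stay above the rim
def pick(k):
    x,y=O[k]; z=G[k]
    robot.move_ptp((x,y,z+100),DOWN); robot.move_gripper((OD[k]+26)/93)
    robot.move_linear((x,y,z),speed=120)
    robot.move_gripper(0.0)
    w=robot.current_gripper_width()*93; f=robot.current_finger_force()
    print(k,"grip width",round(w,1),"want",OD[k],"force",np.round(f,1),"t",robot.current_t())
    assert abs(w-OD[k])<3
    robot.move_linear((x,y,z+100),speed=120)
def place(k):
    x,y=C[k]; z=G[k]+4
    robot.move_ptp((x,y,z+100),DOWN)
    w=robot.current_gripper_width()*93; print("held",round(w,1))
    robot.move_linear((x,y,z+RIM[k]+6),speed=120)
    hit=robot.move_linear((x,y,z+6),speed=60,f_stop=5)
    print("hit early" if hit else "inside",robot.current_tcp_pos()[2]-z)
    if hit: return False
    robot.sleep(.2)
    hit=robot.move_linear((x,y,z+.2),speed=12,f_stop=3)
    print("bottom",hit,robot.current_tcp_pos()[2]-z,robot.current_contact_force())
    return True
def release(k):
    x,y=C[k]; z=G[k]+4
    robot.move_gripper((OD[k]+26)/93); robot.move_linear((x,y,z+100),speed=120); print("t",robot.current_t())
E
python3 - <<'E'
from h import *
pick("a"); print(place("a"))
for n in("side","wrist"):cv2.imwrite(f"pics/pa_{n}.png",robot.get_image(n)["img"])
i=cv2.imread("pics/pa_side.png")[120:260,220:400]; cv2.imwrite("pics/pa.png",cv2.resize(i,None,fx=3,fy=3))
print(robot.current_t())
E
```

```text
a grip width 23.1 want 24 force 30.0 t 8.7083
held 23.2
inside 5.408349681354412
bottom True 0.3676937059506038 [0.22035356 0.09447242 4.95772304]
True
13.2417
```

View pics/pa.png

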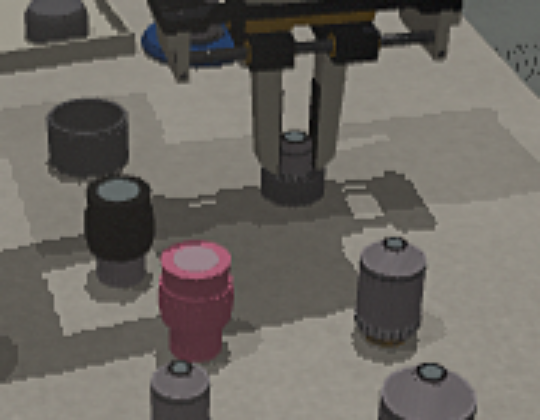

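Objective a sits on the floor of canister a, with the fingers clear above the rim, at crop (293,180). I'll release it and go on with b, then c. Each release happens only if bottom contact comes at the expected height.

```bash
python3 - <<'E'
from h import *
release("a")
for k in "bc":
    pick(k)
    if not place(k) or robot.current_tcp_pos()[2]-G[k]-4>1.5: print("STOP",k); break
    release(k)
cv2.imwrite("pics/t2.png",cv2.resize(robot.get_image("top")["img"][100:340,100:420],None,fx=2.5,fy=2.5))
E
```

```text
t 14.8833
b grip width 29.5 want 30 force 30.0 t 17.85
held 29.1
inside 5.696845478578595
bottom True 0.2392518852553991 [ 0.19495038 -0.01007551  5.41182156]
t 23.05
c grip width 36.0 want 37 force 30.0 t 26.075
held 36.5
inside 5.91753967976431
bottom True 0.3196956535313902 [-0.54413001  0.55268479  5.01291342]
t 31.8333
```

View pics/t2.png

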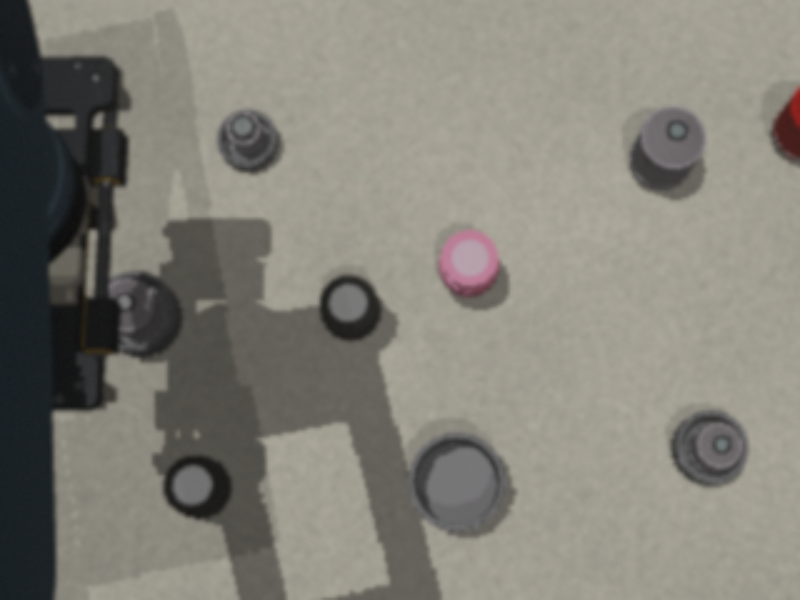

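Objectives a (243,126), b (722,445) and c (125,302) stand in their canisters. Only d (677,130) is still out, and the eyepieces haven't moved. On to d, then a final check.

```bash
python3 - <<'E'
from h import *
pick("d")
if place("d") and robot.current_tcp_pos()[2]-G["d"]-4<1.5:
    release("d"); robot.move_ptp((450,-300,250),DOWN)
T=robot.get_image("top");S=robot.get_image("side")
cv2.imwrite("pics/t3.png",cv2.resize(T["img"][100:340,100:420],None,fx=2.5,fy=2.5,interpolation=cv2.INTER_CUBIC))
cv2.imwrite("pics/s3.png",S["img"])
from fit import fitrim
for k in "abcd":
    q=(proj(T,(*C[k],H[k]+4))-[100,100])*2.5
    print(k,"expected tip px",q.round(),"rim",fitrim(T,k))
print(robot.current_t())
E
```

```text
d grip width 44.7 want 45 force 30.0 t 35.2667
held 44.5
inside 6.194179678824405
bottom True 0.3260658708880655 [-0.4126887  -0.79843215  6.19543156]
t 41.0917
a expected tip px [240. 126.] rim [668.5 146.5  28.7]
b expected tip px [720. 443.] rim [ 449.75 -165.5    26.75]
c expected tip px [123. 301.] rim [538.75 213.8   25.51]
d expected tip px [456. 476.] rim [428.5    2.3   32.26]
42.4083
```

View pics/t3.png

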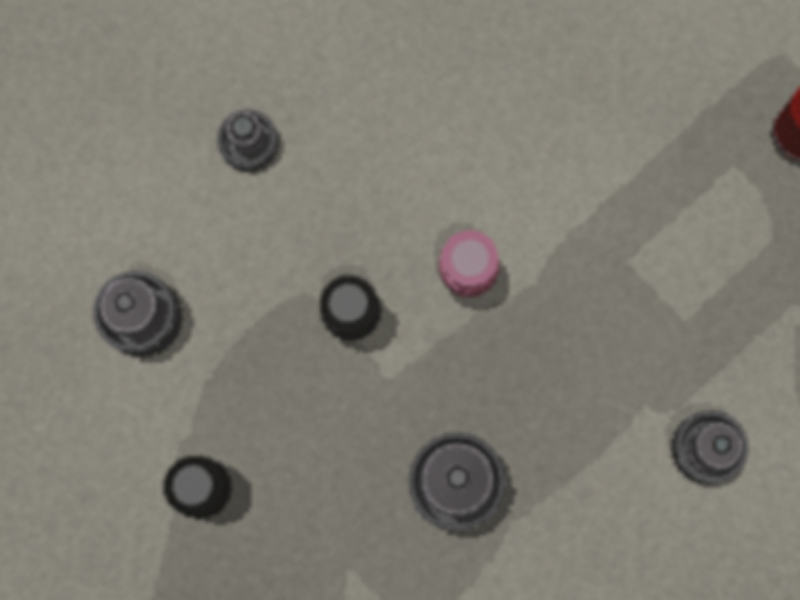

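View pics/s3.png

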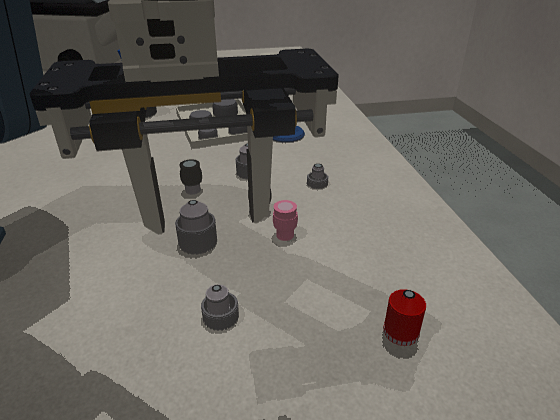

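All four tips lie within about 2 mm of where they should be: a (243,126), b (722,445), c (125,302) and d (457,478). The canister outlines and eyepieces are where they started, and all four lenses touched bottom at the expected height. The numerical rim refit isn't valid with lenses inside the canisters, so I judged by the outlines. Handing in.

```bash
python3 -c "
from bench import robot
print(robot.hand_in())"
```

```text
the job is handed in; nothing more can be done
None
```

I stood all four objectives nose up on the floors of their own canisters, with no visible shift of the canisters or eyepieces, and handed the job in at about 42 s; no verdict was returned.

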